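Hook and snap the cover onto a terminal box

TASK

Fit the loose cover on the open terminal box: hold it tilted, hook its two tongues through the two windows under the keeper bar, then swing the other edge down and press it until the spring catch snaps over it. Leave the cover lying flush on the box, held by tongues and catch, and do not disturb the spanner, pliers and tape measure nearby.

Things in the scene. Friction and masses are not known exactly. Their poses are not given: they have to be found in the camera images.
- terminal_box: Open grey box fixed to the bench, 130 x 110 mm (x, y), rim at z 45 mm, walls 6 mm. Origin: centre of its underside, on the bench; z up; x runs from the hinge wall with two windows (-x, roughly facing the robot, yaw within 0.4 rad) to the wall with the catch (+x). Terminals inside lie below z 28 mm; feet and plugs outside reach y +-66, x 77 mm, below z 45 mm.
- rim_centre (a point): centre of the box's opening, level with its rim (box z 45 mm), axes as the box. The fitted cover's origin lies here, same axes, within -1 to +3 mm in x and 3 mm in y. Two cheeks on the catch wall (y +-20 to +-32, from x 61 mm, 11 mm above the rim) limit the play along x: keep the cover against the hinge wall while it swings down.
- window_left (a point): middle of the sill of the +y window in the hinge wall (box x -62, y +27, z 45 mm). The wall is 6 mm thick, its inner face at x -59 mm. The window is 26 mm wide and 9 mm high; above it the keeper bar runs across the box, z 54 to 61 mm. A 4 mm tongue tilted 0.35 rad passes with about 3 mm to spare in height.
- window_right (a point): middle of the sill of the -y window (box x -62, y -27, z 45 mm), same size
- cover: Loose flat grey cover, about 0.22 kg, first lying flat on the bench left or right of the box, yaw within 0.6 rad. Plate 116 x 108 x 5 mm (x, y, z); origin: centre of its underside, z up. Two tongues, 20 mm wide, 4 mm thick, level with the underside, stand 10 mm out of the -x edge (towards the robot) at y +-27 mm. The plain +x edge goes under the catch.
- cover_grip (a point): in the middle of the solid grip rib on top of the cover, 30 mm above the plate's underside (cover x 0, y 0). The rib is 12 mm thick along the cover's x, 56 mm long along y, and rises from the plate to 36 mm above its underside
- tongue_left (a point): middle of the tip of the tongue at the cover's +y side, on the underside (cover x -68, y +27, z 0 mm)
- tongue_right (a point): middle of the tip of the tongue at the cover's -y side, on the underside (cover x -68, y -27, z 0 mm)
- free_edge (a point): middle of the cover's plain edge opposite the tongues, on the underside (cover x 58, y 0, z 0 mm)
- catch (a joint): steel spring catch on the box: 0 closed, up to 0.013 m as it is pushed outward (box +x); its spring pushes it closed with 2 to 4 N. Its nose slopes up and outward, 33 degrees from vertical: the cover's edge pressed down on it (up to about 15 N) drives it back, then it springs over the edge. A hooked cover that is let go rests on the slope, its free edge 10 to 20 mm too high.
- catch_nose (a point): lower inner edge of the catch's nose; closed it lies at box x 52, y 0, z 51.5 mm, so it overhangs the fitted cover's edge by 5 to 9 mm, 1.5 mm above its top. The catch is 30 mm wide (y) and stands 70 mm above the bench
- spanner: steel spanner, 161 mm, lying across the bench at the robot's side of the work; leave alone
- pliers: red-handled pliers, 188 mm, lying on the bench beyond the work; leave alone
- tape_measure: yellow tape measure, 64 x 83 x 32 mm, to the left beyond the vice; leave alone

How it is judged:
By the outcome, as a careful person would: the job done as asked, in the order asked, and still so for the second after the job is handed in, with the robot touching nothing.
It also fails if it takes over 51 s, if anything falls off the work surface, if the arm or the gripper's body presses on something with over 40 N, if the wrist force passes 120 N, or if a joint passes its speed limit or range.

ROBOT

A 6-joint arm with a two-finger parallel gripper is mounted at the origin on a cart in front of the work surface, level with it; the furniture and walls round the work are solid. World frame = base frame: x ahead of the robot, y to its left, z up, the work surface at z = 0. Lengths are in m, angles in rad, forces in N, time in s.
With the tool pointing down it reaches from about 0.375 to 0.9 m from the base axis. Payload 3.1 kg.
Tool frame: the origin (TCP) lies at the centre of the arm's flange, where the gripper is bolted on; the fingertips stand 182 mm ahead of it and the grasp point (between the pads) lies 164 mm ahead of it; z points along the fingers, y is the line along which they close (so a half turn about z gives the same grasp; the last joint's range is limited). The gripper opens to 87 mm and grips with 3 to 60 N. Pads are 19 mm wide; open, the fingers measure 117 mm over their backs; the gripper's body (75 mm by 190 mm) begins 51 mm behind the grasp point.
Start: joints at [0.934, 0.527, 1.433, -0, 1.181, -0.178], TCP at [0.276, 0.561, 0.405] pointing down, gripper open.
Joint ranges: [-3.08, 3.08], [-0.75, 2.2], [0.22, 2.44], [-1.43, 4.57], [0, 2.65], [-2.85, 2.85]. Speed limits (rad/s): [2.79, 2.79, 3.14, 3.14, 3.14, 3.14].

INTERFACE

Orientations are given as a unit quaternion [x, y, z, w].
In Python, from rig import * gives the robot as it stands.
- The arm moves only by the tool move_arm, never from a script. Its argument "commands" is a list that holds one entry, the list of rows, each a list of 6 numbers: the shift along the tool's x, y, z in units of 40 mm (1.0 is 40 mm), then the turn, a rotation vector about the tool's x, y, z in rad. A call has 1 to 12 rows; each row is the pose to reach, as a shift and turn from the pose commanded when the call began, along the tool's axes at that moment; what a row does not reach only later rows make up. A row lasts 1/8 s, in which the tool goes at most 62.5 mm and 10.7 degrees, less where a joint would pass 70% of its speed; a pose out of reach is approached as far as the arm can. A call with a gripper value outside its range is refused whole. "claw" is the closure, from -1 (fully open) to 1 (shut), so that 0 is half open, set as the call begins (left out, the last holds). The fingers move at their own pace and stop on an object; "squeeze" is the grip in N (left out, the last holds). Time passes only in rows, so rows that repeat a pose let the fingers close. It gives the time, the measured TCP pose, the force, the opening and the grip force at its end, in the units of the state.
- get_obs(): the state, without advancing time (a new reading comes with each control period).
- camera(name): name is "scene" or "top" or "wrist"; returns a dict with "pixels" (400x640x3 uint8, blue, green, red), "range_z" (400x640 float32, m along the optical axis (not along the pixel's ray), 0 where there is no reading), "camera_matrix" (3x3 intrinsics, pixels), "extrinsics" (4x4, takes a point from world to camera coordinates). Camera axes: x right, y up, looking along -z (the intrinsics and any distortion apply to the point x, -y, -z); pixel columns grow to the right and rows downward; lengths in m; the calibration is good to about 2 mm. A picture is of the moment at which its call begins.
- hand_in(): hands the job in; it is judged then, once.
The state is a dict: "time": time; "q": joint angles; "joint_velocities": joint speeds; "joint_torque": joint torques, N m; "position": TCP position; "tool_rot": TCP orientation; "ft_force": force on the tool from outside, world axes, zero at the start; "moment": the same for the moment, N m; "grip_width": finger opening in m; "grip_force": force on a finger pad.
Only numpy, scipy, OpenCV 4.12 (cv2) and the standard library are available. Lean on these libraries where they do the work, as an engineer would, in place of code of your own. Each camera call takes 0.05 s, during which the arm holds its last target. There are 200 camera calls.

## Working session

There is one attempt and no reset: what is moved stays moved. The work goes in short steps, Python scripts to look and compute and a tool call to move; the robot and the scene stay as the last step left them, time stands still between calls to the robot, and variables do not carry over. Pictures are saved under pics/ and viewed, at most 10 in all, crops included, and the job is handed in when it is done.

Besides the shell and the picture viewer there is one more tool, called after ">>>" as name(argument=value, ...) on one line, values as JSON. move_arm: Moves the arm, as the interface text tells. Its arguments: {"type":"object","properties":{"commands":{"type":"array","items":{"type":"array","items":{"type":"array","items":{"type":"number"}}}},"claw":{"type":"number"},"squeeze":{"type":"number"}},"required":["commands"]}

```bash
mkdir -p pics; ls
python3 - <<'E'
from rig import *
import cv2,numpy as np
o=get_obs();print(o)
for n in("top","scene"):
    c=camera(n);cv2.imwrite(f"pics/{n}0.png",c["pixels"]);print(n,c["camera_matrix"],c["extrinsics"].round(4),c.keys())
    np.savez(f"{n}0.npz",**{k:c[k] for k in("pixels","range_z","camera_matrix","extrinsics")})
E
```

```text
pics
{'time': 0.0, 'q': array([ 9.34506636e-01,  5.28447925e-01,  1.43388850e+00, -6.08880808e-05,
        1.18138167e+00, -1.78485037e-01]), 'joint_velocities': array([ 0.00170597, -0.0016507 , -0.00054422, -0.00050084, -0.00124901,
        0.00230968]), 'joint_torque': array([ 1.13240232e-03, -4.40042388e+01, -1.76593745e+01,  6.33267383e-02,
        5.83575584e-02, -1.74207762e-04]), 'position': array([0.27600304, 0.56037594, 0.40378681]), 'tool_rot': array([ 2.26897205e-01,  9.73918132e-01, -9.86898099e-04, -3.95212870e-04]), 'ft_force': array([ 0.99500438, -0.26961863, -0.14720906]), 'moment': array([-0.02870802,  0.00128792, -0.01375354]), 'grip_force': 0.0, 'grip_width': 0.08692140904287429}
top [[464.83753043   0.         328.37219996]
 [  0.         464.83753043 197.49050615]
 [  0.           0.           1.        ]] [[ 0.0108 -0.9999  0.0025 -0.1758]
 [ 0.9951  0.011   0.0987 -0.5109]
 [-0.0988  0.0014  0.9951 -0.9903]
 [ 0.      0.      0.      1.    ]] dict_keys(['pixels', 'range_z', 'camera_matrix', 'extrinsics'])
scene [[365.57969305   0.         317.92569061]
 [  0.         365.57969305 202.13511118]
 [  0.           0.           1.        ]] [[-0.5795 -0.8148 -0.0154  0.1512]
 [ 0.5921 -0.434   0.679  -0.4267]
 [-0.56    0.3844  0.7339 -0.5289]
 [ 0.      0.      0.      1.    ]] dict_keys(['pixels', 'range_z', 'camera_matrix', 'extrinsics'])
```

View pics/top0.png

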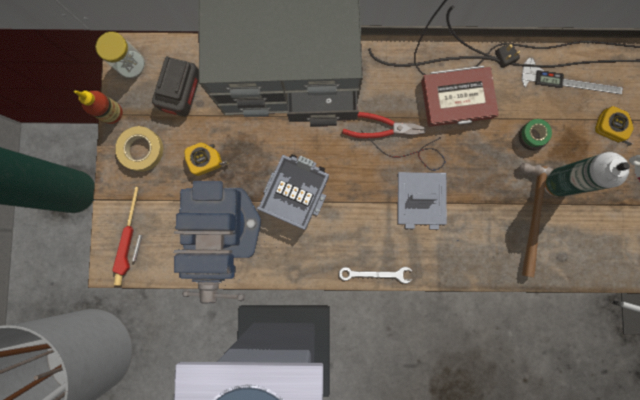

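View pics/scene0.png

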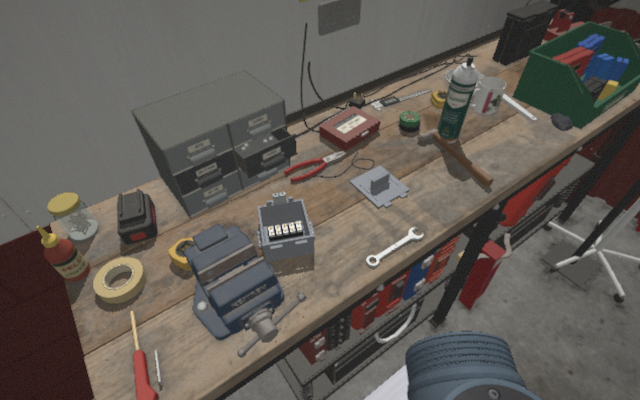

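The top view shows the cover flat at about (422,198), with its tongues down at (408,227) and (436,227). The box is at about (294,195), catch at the top (305,160) and keeper bar at the bottom, with the vice close on its left. The scene view agrees.

```bash
cat > h.py <<'E'
import numpy as np,cv2
from scipy.spatial.transform import Rotation as R
def cloud(c):
    d=c["range_z"];K=c["camera_matrix"];E=c["extrinsics"]
    v,u=np.mgrid[:400,:640]
    p=np.stack([(u-K[0,2])/K[0,0]*d,-(v-K[1,2])/K[1,1]*d,-d],-1)
    w=(p-E[:3,3])@E[:3,:3]
    w[d==0]=np.nan
    return w
def proj(c,p):
    q=c["extrinsics"][:3,:3]@np.asarray(p)+c["extrinsics"][:3,3];K=c["camera_matrix"]
    return K[0,0]*q[0]/-q[2]+K[0,2],-K[1,1]*q[1]/-q[2]+K[1,2]
E
python3 - <<'E'
from h import *
c=dict(np.load("top0.npz"));w=cloud(c);v,u=np.mgrid[:400,:640]
def show(name,box,zs):
    x0,x1,y0,y1=box
    r=(u>=x0)&(u<=x1)&(v>=y0)&(v<=y1)
    print(name,np.histogram(w[...,2][r],bins=np.arange(-.004,.09,.004)))
    for a,b in zs:
        m=r&(w[...,2]>a)&(w[...,2]<b)
        P=w[m][:,:2].astype(np.float32)*1000
        print(a,b,len(P),"mean",P.mean(0),cv2.minAreaRect(P))
show("cover",(392,455,165,235),[(.003,.010),(.03,.04)])
show("box",(255,330,150,245),[(.038,.05),(.056,.065),(.066,.075)])
b=w[120:250,340:450]
print("bench",np.nanmedian(w[200:220,345:385,2]))
E
```

```text
cover (array([1049, 1699, 1433,  101,    7,   11,    7,    2,    6,  102,   46,
          0,    0,    0,    0,    0,    0,    0,    0,    0,    0,    0,
          0]), array([-0.004,  0.   ,  0.004,  0.008,  0.012,  0.016,  0.02 ,  0.024,
        0.028,  0.032,  0.036,  0.04 ,  0.044,  0.048,  0.052,  0.056,
        0.06 ,  0.064,  0.068,  0.072,  0.076,  0.08 ,  0.084,  0.088]))
0.003 0.01 2004 mean [ 514.2361 -379.102 ] ((512.3013916015625, -381.87078857421875), (157.28530883789062, 139.77308654785156), 0.29429781436920166)
0.03 0.04 153 mean [ 516.3106 -378.3318] ((516.3096923828125, -378.8181457519531), (11.47224235534668, 54.53739929199219), 0.31817591190338135)
box (array([2122, 1806, 1336,  231,  165,  169,  105,  269,   68,   41,   28,
        211,  211,   14,   42,   96,  108,   51,   55,    0,    0,    0,
          0]), array([-0.004,  0.   ,  0.004,  0.008,  0.012,  0.016,  0.02 ,  0.024,
        0.028,  0.032,  0.036,  0.04 ,  0.044,  0.048,  0.052,  0.056,
        0.06 ,  0.064,  0.068,  0.072,  0.076,  0.08 ,  0.084,  0.088]))
0.038 0.05 450 mean [ 537.96515 -100.18172] ((528.7185668945312, -96.43029022216797), (110.54964447021484, 141.512939453125), 67.13827514648438)
0.056 0.065 210 mean [501.7699   -85.519516] ((527.2986450195312, -96.03289794921875), (108.98388671875, 138.4014129638672), 67.24053955078125)
0.066 0.075 92 mean [ 585.11    -120.50065] ((584.9411010742188, -120.12480163574219), (30.136249542236328, 15.250565528869629), 69.83588409423828)
bench -0.0006937310791550867
```

```bash
cat >> h.py <<'E'
B=np.array([[0,1,0],[1,0,0],[0,0,-1.]])
def tool(yaw,tilt=0): return R.from_euler('z',yaw)*R.from_euler('y',-tilt)*R.from_matrix(B)
def rel(o,pos,rot):
    "row (units of 40 mm, rad) from the measured pose to TCP pose pos,rot"
    r=R.from_quat(o["tool_rot"])
    return np.r_[r.inv().apply(np.asarray(pos)-o["position"])/.04,(r.inv()*rot).as_rotvec()].round(3)
def part2tcp(pos,yaw,tilt,off=(0,0,.03)):
    "TCP for cover origin at pos with the grasp point at cover off"
    Rc=R.from_euler('z',yaw)*R.from_euler('y',-tilt)
    rt=tool(yaw,tilt)
    return np.asarray(pos)+Rc.apply(off)-.164*rt.as_matrix()[:,2],rt
E
python3 -c "
from h import *;from rig import *
o=get_obs();print(rel(o,[.47,-.1,.42],tool(-.4)))"
```

```text
[-1.1648e+01 -1.2667e+01 -3.8300e-01 -2.0000e-03  1.0000e-03  1.5130e+00]
```

>>> move_arm(commands=[[[-11.65, -12.67, -0.38, 0, 0, 1.51], [-11.65, -12.67, -0.38, 0, 0, 1.51], [-11.65, -12.67, -0.38, 0, 0, 1.51], [-11.65, -12.67, -0.38, 0, 0, 1.51], [-11.65, -12.67, -0.38, 0, 0, 1.51], [-11.65, -12.67, -0.38, 0, 0, 1.51], [-11.65, -12.67, -0.38, 0, 0, 1.51], [-11.65, -12.67, -0.38, 0, 0, 1.51], [-11.65, -12.67, -0.38, 0, 0, 1.51], [-11.65, -12.67, -0.38, 0, 0, 1.51], [-11.65, -12.67, -0.38, 0, 0, 1.51], [-11.65, -12.67, -0.38, 0, 0, 1.51]]], claw=-1)

```text
time: 1.6
position: [0.4717, -0.1042, 0.42]
tool_rot: [0.834, 0.551, 0.0, 0.001]
ft_force: [-0.2, 0.2, -0.1]
grip_width: 0.087
grip_force: 0.0
```

Run:
```python
from rig import *
from h import *
o=get_obs();print(o["time"],o["position"],o["q"])
c=camera("wrist");cv2.imwrite("pics/w1.png",c["pixels"]);np.savez("w1.npz",**c)
print(np.linalg.inv(c["extrinsics"])[:3,3])
print(rel(o,[.516,-.379,.25],tool(0)))
```

```text
1.6 [ 0.47166163 -0.10417105  0.41996654] [-4.49056424e-01  3.15912564e-01  1.76165512e+00 -8.13321676e-04
  1.06119020e+00 -4.56556822e-02]
[ 0.5022918  -0.03382778  0.39847839]
[-5.882e+00  3.702e+00  4.264e+00  3.000e-03  1.000e-03 -4.030e-01]
```

View pics/w1.png

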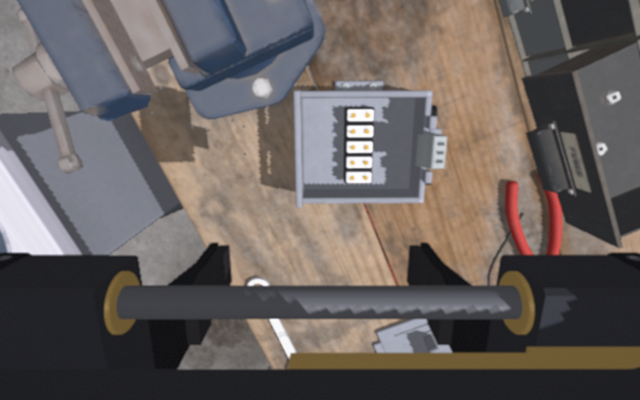

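The wrist view shows the box squarely at x 296–433, y 92–205. The keeper bar is at the left (298) and the catch at the right (438,150). Next I measure its pose from the depth.

Run:
```python
from h import *
c=dict(np.load("w1.npz"));w=cloud(c);v,u=np.mgrid[:400,:640]
r=(u>270)&(u<460)&(v>70)&(v<225)
z=w[...,2]
for a,b in[(.041,.049),(.0575,.0645),(.066,.075)]:
    m=r&(z>a)&(z<b);P=w[m]
    print(a,len(P),np.median(P[:,2]),P.mean(0),cv2.minAreaRect(P[:,:2].astype(np.float32)*1000))
# keeper bar: left strip
m=r&(z>.0575)&(z<.0645)&(u<330);P=w[m][:,:2]*1000
print("bar",len(P),cv2.minAreaRect(P.astype(np.float32)),np.median(w[m][:,2]))
m=r&(z>.041)&(z<.049)
P=w[m][:,:2]*1000
# box frame extents for yaw guess
for yaw in(-.38,-.40,-.42):
    Rm=np.array([[np.cos(yaw),np.sin(yaw)],[-np.sin(yaw),np.cos(yaw)]])
    Q=P@Rm.T; print(yaw,np.percentile(Q,[0,1,3,50,97,99,100],axis=0).T.round(1))
top=dict(np.load("top0.npz"))
print(np.nanmedian(z[230:250,300:330]))
i=cv2.imread("pics/w1.png");cv2.imwrite("pics/w1c.png",cv2.resize(i[70:225,270:465],None,fx=4,fy=4))
```

```text
0.041 2080 0.04331386916222776 [ 0.5402225  -0.0920725   0.04336039] ((532.161865234375, -96.0224380493164), (109.7972412109375, 136.03697204589844), 67.04977416992188)
0.0575 971 0.05947119487476081 [ 0.49551638 -0.07772165  0.0597336 ] ((527.66064453125, -94.00234985351562), (108.80026245117188, 137.4510040283203), 67.06037139892578)
0.066 477 0.067603285041269 [ 0.58626532 -0.11823592  0.06763168] ((586.3262329101562, -118.5713882446289), (29.609163284301758, 14.23621940612793), 66.46455383300781)
bar 731 ((467.1524658203125, -68.39340209960938), (108.80024719238281, 6.04252290725708), 67.06034088134766) 0.05932099809368842
-0.38 [[461.1 461.7 463.8 540.  587.8 594.4 598.2]
 [ 53.1  53.9  54.7 136.  163.4 164.  164.5]]
-0.4 [[459.5 459.8 461.4 537.5 585.3 591.8 595.6]
 [ 63.9  65.   65.3 147.1 173.5 173.7 173.7]]
-0.42 [[456.7 456.8 458.8 534.9 582.7 588.9 592.7]
 [ 73.2  74.9  75.7 158.3 184.  184.6 185. ]]
-0.001566293759359066
```

View pics/w1c.png

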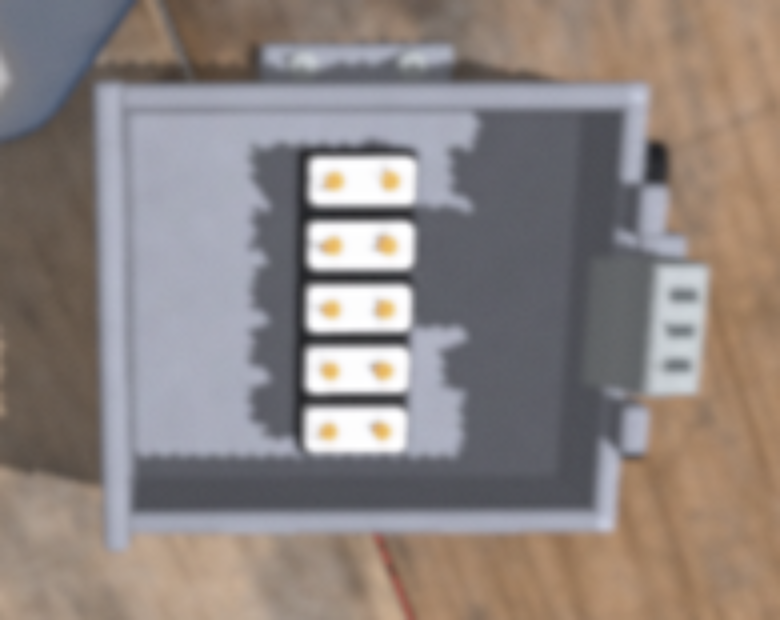

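>>> move_arm(commands=[[[-5.88, 3.7, 4.26, 0, 0, -0.4], [-5.88, 3.7, 4.26, 0, 0, -0.4], [-5.88, 3.7, 4.26, 0, 0, -0.4], [-5.88, 3.7, 4.26, 0, 0, -0.4], [-5.88, 3.7, 4.26, 0, 0, -0.4], [-5.88, 3.7, 4.26, 0, 0, -0.4], [-5.88, 3.7, 4.26, 0, 0, -0.4], [-5.88, 3.7, 4.26, 0, 0, -0.4]]])

```text
time: 2.65
position: [0.5159, -0.3719, 0.2504]
tool_rot: [0.705, 0.709, 0.0, -0.0]
ft_force: [0.4, 0.9, 0.1]
grip_width: 0.0868
grip_force: 0.0
```

Run:
```python
from rig import *
from h import *
o=get_obs();print(o["time"],o["position"],o["q"])
c=camera("wrist");cv2.imwrite("pics/w2.png",c["pixels"]);np.savez("w2.npz",**c)
w=cloud(c);z=w[...,2]
print(np.histogram(z,bins=np.arange(-.004,.05,.004))[0])
near=(abs(w[...,0]-.516)<.09)&(abs(w[...,1]+.379)<.08)
for a,b in[(.003,.008),(.033,.040)]:
    m=near&(z>a)&(z<b);P=w[m]
    print(a,len(P),P.mean(0),cv2.minAreaRect(P[:,:2].astype(np.float32)*1000))
```

```text
2.65 [ 0.51593973 -0.37185966  0.25040536] [-8.00015638e-01  7.36655209e-01  1.51869435e+00  4.72763119e-04
  8.87185038e-01 -8.05203405e-01]
[132186  21867  13391   7817    294     31     31     37     62   1642
      9      0      0]
0.003 18061 [ 0.51767818 -0.36695001  0.00391476] ((527.9721069335938, -370.0205383300781), (155.85679626464844, 94.23651123046875), 0.26246321201324463)
0.033 1543 [ 0.51707622 -0.37466377  0.03438838] ((517.2713012695312, -375.23333740234375), (51.432498931884766, 11.549355506896973), 89.86228942871094)
```

View pics/w2.png

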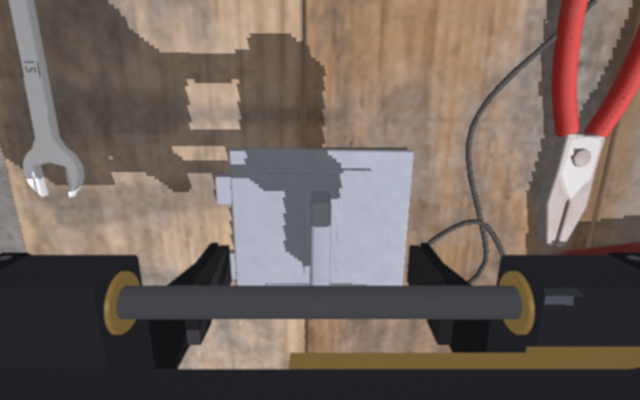

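The close view shows the cover squarely, rib at (320,190–285), left tongue at (222,190). That gives the rib centre at about (0.517, -0.378) with yaw ≈ 0. The box is at (0.524, -0.093) with yaw -0.40. Next is the descent and grasp.

Run:
```python
from rig import *
from h import *
o=get_obs()
p,r=part2tcp([.517,-.378,0],0,0);print(p,rel(o,p,r))
```

```text
[ 0.517 -0.378  0.194] [-0.15   0.023  1.418  0.    -0.     0.005]
```

>>> move_arm(commands=[[[-0.15, 0.02, 0.7, 0, 0, 0], [-0.15, 0.02, 1.2, 0, 0, 0], [-0.15, 0.02, 1.4, 0, 0, 0], [-0.15, 0.02, 1.4, 0, 0, 0], [-0.15, 0.02, 1.4, 0, 0, 0]]])

```text
time: 3.32
position: [0.5168, -0.3801, 0.1942]
tool_rot: [0.706, 0.708, 0.0, 0.001]
ft_force: [-0.7, -1.0, 0.5]
grip_width: 0.0872
grip_force: 0.0
```

Run:
```python
from rig import *
from h import *
o=get_obs()
p,r=part2tcp([.517,-.378,0],0,0);print(o["position"],rel(o,p,r))
```

```text
[ 0.51684783 -0.38011263  0.19420137] [0.053 0.004 0.005 0.001 0.001 0.003]
```

Good. Now close and lift.

>>> move_arm(commands=[[[0.05, 0, 0, 0, 0, 0], [0.05, 0, 0, 0, 0, 0], [0.05, 0, 0, 0, 0, 0], [0.05, 0, 0, 0, 0, 0], [0.05, 0, 0, 0, 0, 0], [0.05, 0, 0, 0, 0, 0], [0.05, 0, 0, 0, 0, 0], [0.05, 0, 0, 0, 0, 0]]], claw=1, squeeze=50)

```text
time: 4.32
position: [0.5166, -0.3781, 0.1935]
tool_rot: [0.706, 0.708, 0.0, -0.0]
ft_force: [-0.3, 0.2, 0.0]
grip_width: 0.0145
grip_force: 0.0
```

Run:
```python
from rig import *
from h import *
o=get_obs();print(o["position"],o["grip_width"],o["grip_force"])
p,r=part2tcp([.46,-.25,.18],-.4,.35);print("A",p,rel(o,p,r))
```

```text
[ 0.51655368 -0.37805212  0.19353513] 0.014529984782280445 0.0
A [ 0.39872902 -0.22409505  0.36223831] [ 3.858 -2.934 -4.217 -0.345 -0.071  0.399]
```

>>> move_arm(commands=[[[0, 0, 0, 0, 0, 0], [0, 0, 0, 0, 0, 0], [0, 0, 0, 0, 0, 0], [0, 0, -0.8, 0, 0, 0], [0, 0, -1.6, 0, 0, 0], [0, 0, -1.6, 0, 0, 0]]])

```text
time: 5.08
position: [0.5173, -0.3787, 0.2597]
tool_rot: [0.706, 0.708, -0.0, 0.003]
ft_force: [-1.0, -0.3, -2.3]
grip_width: 0.0119
grip_force: 50.0
```

Run:
```python
from rig import *
from h import *
o=get_obs();print(o["position"],o["grip_width"],o["grip_force"],o["ft_force"])
# pre-insertion: tongue tips 40 mm inside from inner face, 25mm above
for n,bx,bz in(("pre",.035,.075),):
    yaw=-.4; c,s=np.cos(yaw),np.sin(yaw)
    p,r=part2tcp([.524+bx*c,-.093+bx*s,.045+bz],yaw,.35);print(n,p,rel(o,p,r))
```

```text
[ 0.5172683  -0.378711    0.25972439] 0.011899253710451814 49.980916203930974 [-0.97716161 -0.31846452 -2.29811064]
pre [ 0.49496615 -0.08072469  0.30223831] [ 7.447 -0.531 -1.094 -0.341 -0.067  0.399]
```

>>> move_arm(commands=[[[1.0, 0, -1.6, -0.17, -0.03, 0.2], [7.4, -0.5, -1.1, -0.34, -0.07, 0.4], [7.4, -0.5, -1.1, -0.34, -0.07, 0.4], [7.4, -0.5, -1.1, -0.34, -0.07, 0.4], [7.4, -0.5, -1.1, -0.34, -0.07, 0.4], [7.4, -0.5, -1.1, -0.34, -0.07, 0.4], [7.4, -0.5, -1.1, -0.34, -0.07, 0.4], [7.4, -0.5, -1.1, -0.34, -0.07, 0.4], [7.4, -0.5, -1.1, -0.34, -0.07, 0.4]]])

```text
time: 6.2
position: [0.496, -0.0834, 0.3013]
tool_rot: [0.822, 0.543, 0.094, 0.143]
ft_force: [-0.5, 0.4, -1.2]
grip_width: 0.0116
grip_force: 50.0
```

Run:
```python
from rig import *
from h import *
o=get_obs();print(o["time"],o["position"],o["grip_width"])
# vice clearance: top cloud in box frame
w=cloud(dict(np.load("top0.npz")));yaw=-.4
b=R.from_euler('z',-yaw).apply((w-[.524,-.093,0]).reshape(-1,3))*1000
m=(b[:,0]>-180)&(b[:,0]<0)&(b[:,1]>0)&(b[:,1]<90)&(b[:,2]>70)
for y in range(0,90,15):
    k=m&(b[:,1]>y)&(b[:,1]<y+15); print(y,k.sum(),b[k].max(0).round() if k.any() else "")
for n in("wrist","scene","top"):
    c=camera(n);np.savez(n+"3.npz",**c);cv2.imwrite(f"pics/{n}3.png",c["pixels"])
    if n=="wrist":
        w=cloud(c);
a=cv2.imread("pics/scene3.png")[150:330,180:420];b_=cv2.imread("pics/wrist3.png")
cv2.imwrite("pics/mix3.png",np.vstack([cv2.resize(a,(400,300)),cv2.resize(b_,(400,250))]))
```

```text
6.2 [ 0.49596531 -0.08335629  0.30130993] 0.011613510337198886
0 0 
15 0 
30 28 [-168.   45.  154.]
45 151 [-131.   60.  159.]
60 395 [-94.  75. 159.]
75 520 [-59.  90. 160.]
```

View pics/mix3.png

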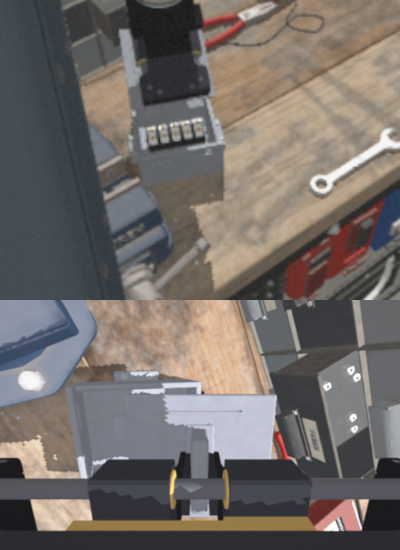

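The scene crop shows the tilted cover over the box, clear of the vice. The wrist picture shows the cover's plate at its +y edge (row ≈ 393–395) over the box. Next I check the cover in the hand and the box again from the same view.

Run:
```python
from h import *
from rig import *
o=get_obs();c=dict(np.load("wrist3.npz"));w=cloud(c)
rt=R.from_quat(o["tool_rot"]);Rc=rt*R.from_matrix(B).inv();print("cover euler zyx",Rc.as_euler('zyx').round(3))
g=o["position"]+.164*rt.as_matrix()[:,2]; org=g-Rc.apply([0,0,.03])
l=Rc.inv().apply((w-org).reshape(-1,3)).reshape(w.shape)*1000
k=(abs(l[...,2]-4)<5)&(abs(l[...,0])<75)&(l[...,1]>10)&(l[...,1]<70)
P=l[k];print(len(P),np.median(P[:,2]),np.percentile(P,[0,1,50,99,100],axis=0).round(1).tolist())
A=np.c_[P[:,:2],np.ones(len(P))];print("plane",np.linalg.lstsq(A,P[:,2],rcond=None)[0].round(4))
q=P[(P[:,0]>-40)&(P[:,0]<40)]
for x in range(-40,41,20):
    s=q[abs(q[:,0]-x)<8]; print(x,len(s),np.percentile(s[:,1],99.5).round(1) if len(s) else "")
s=P[abs(P[:,1]-35)<12];print("x range",s[:,0].min().round(1),s[:,0].max().round(1))
# rib
k=(l[...,2]>28)&(l[...,2]<40)&(abs(l[...,0])<12)&(l[...,1]>0)&(l[...,1]<40);print("rib",l[k].max(0).round(1),np.median(l[k][:,0]).round(1)) 
# box bar & rim in box frame
yaw=-.4;b=R.from_euler('z',-yaw).apply((w-[.524,-.093,0]).reshape(-1,3)).reshape(w.shape)*1000
for lo,hi,n in((56,64,"bar"),(40,48,"rim")):
    k=(b[...,2]>lo)&(b[...,2]<hi)&(abs(b[...,0])<75)&(b[...,1]>-20)&(b[...,1]<64)
    if n=="bar":k&=b[...,0]<-50
    Q=b[k];print(n,len(Q),np.percentile(Q,[0,2,50,98,100],axis=0).round(1).tolist())
    if len(Q)>20 and n=="bar": print("slope",np.polyfit(Q[:,1],Q[:,0],1))
    if n=="rim": Q=Q[Q[:,1]>44]; print(len(Q),"slope",np.polyfit(Q[:,0],Q[:,1],1))
```

```text
cover euler zyx [-0.425 -0.316 -0.14 ]
21381 3.7243612320621864 [[-67.9, 10.0, -1.0], [-64.8, 10.6, 1.7], [-3.0, 34.2, 3.7], [56.5, 54.4, 6.1], [57.9, 54.9, 9.0]]
plane [ 2.0000e-03 -6.1000e-03  3.9703e+00]
-40 1498 54.7
-20 2987 54.6
0 2132 54.6
20 2992 54.5
40 1479 54.4
x range -67.8 57.9
rib [11.9 29.  40. ] -0.1
bar 1624 [[-65.2, -20.0, 56.0], [-64.6, -18.3, 56.6], [-61.5, 20.6, 59.2], [-58.8, 54.2, 60.8], [-58.6, 55.5, 61.8]]
slope [-3.76370272e-04 -6.15172209e+01]
rim 2435 [[-64.8, -19.9, 40.0], [-60.2, -6.8, 40.7], [-13.7, 52.1, 43.3], [62.7, 55.5, 46.3], [64.6, 55.7, 48.0]]
2092 slope [-6.56702233e-03  5.24552782e+01]
```

```bash
cat >> h.py <<'E'
BOX=np.array([.524,-.093,.045]);YAW=-.4
def tip(tx,tz,tilt,ty=0.):
    "TCP pose with tongue tips at box x=tx, height tz over the rim"
    o=np.array([tx+.068*np.cos(tilt),ty,tz+.068*np.sin(tilt)])
    return part2tcp(BOX+R.from_euler('z',YAW).apply(o),YAW,tilt)
E
python3 - <<'E'
from h import *
from rig import *
o=get_obs();print(o["time"],o["q"],o["joint_velocities"].round(3))
r=tool(-.4,.35);print(r.as_quat(), o["tool_rot"], (r*R.from_matrix(B).inv()).as_euler('zyx'))
print(rel(o,*tip(-.03,.05,.35)))
E
```

```text
6.35 [-0.38724941  0.50083832  1.93712006 -0.01587229  0.35878525  0.02925349] [ 0.005 -0.002  0.004 -0.001  0.001 -0.   ]
[0.82076184 0.54409223 0.09620019 0.14511777] [0.82183698 0.54326138 0.09447429 0.14326781] [-0.42292076 -0.32133109 -0.1412028 ]
[ 0.046 -0.073 -0.002 -0.005  0.001 -0.002]
```

Run:
```python
from h import *
from rig import *
o=get_obs()
for a in((-.047,.03,.35),(-.047,.004,.35),(-.058,.003,.35),(-.067,.002,.35)): print(a,rel(o,*tip(*a)))
```

```text
(-0.047, 0.03, 0.35) [ 0.045 -0.642  0.325 -0.005  0.001 -0.002]
(-0.047, 0.004, 0.35) [ 0.045 -0.862  0.937 -0.005  0.001 -0.002]
(-0.058, 0.003, 0.35) [ 4.40e-02 -1.13e+00  8.67e-01 -5.00e-03  1.00e-03 -2.00e-03]
(-0.067, 0.002, 0.35) [ 4.40e-02 -1.35e+00  8.15e-01 -5.00e-03  1.00e-03 -2.00e-03]
```

>>> move_arm(commands=[[[0.05, -0.64, 0.33, 0, 0, 0], [0.05, -0.75, 0.65, 0, 0, 0], [0.05, -0.86, 0.94, 0, 0, 0], [0.05, -0.86, 0.94, 0, 0, 0], [0.05, -0.86, 0.94, 0, 0, 0]]])

```text
time: 6.98
position: [0.479, -0.073, 0.2547]
tool_rot: [0.821, 0.544, 0.095, 0.144]
ft_force: [-0.5, 0.3, -1.9]
grip_width: 0.0119
grip_force: 50.0
```

```bash
cat > st.py <<'E'
from h import *
from rig import *
import sys
o=get_obs();rt=R.from_quat(o["tool_rot"]);Rc=rt*R.from_matrix(B).inv()
Rb=R.from_euler('z',-YAW);org=o["position"]+.164*rt.as_matrix()[:,2]-Rc.apply([0,0,.03])
f=lambda p:(Rb.apply(org+Rc.apply(p)-BOX)*1000).round(1)
print(round(o["time"],2),"ZYX",Rc.as_euler('ZYX').round(3),"tips mid",f([-.068,0,0]),"edge",f([.058,0,0]),"F box",Rb.apply(o["ft_force"]).round(1),"M",Rb.apply(o["moment"]).round(2),o["grip_width"].round(4))
for a in sys.argv[1:]:
    a=eval(a);print(a,rel(o,*tip(*a)))
E
python3 st.py "(-.052,.003,.35)" "(-.058,.003,.35)" "(-.067,.002,.35)"
```

```text
Traceback (most recent call last):
  File "st.py", line 7, in <module>
    print(round(o["time"],2),"ZYX",Rc.as_euler('ZYX').round(3),"tips mid",f([-.068,0,0]),"edge",f([.058,0,0]),"F box",Rb.apply(o["ft_force"]).round(1),"M",Rb.apply(o["moment"]).round(2),o["grip_width"].round(4))
                                                                                                                                                                                          ^^^^^^^^^^^^^^^^^^^^^
AttributeError: 'float' object has no attribute 'round'
```

```bash
sed -i 's/o\["grip_width"\].round(4)/round(o["grip_width"],4)/' st.py
python3 st.py "(-.052,.003,.35)" "(-.058,.003,.35)" "(-.067,.002,.35)"
```

```text
6.97 ZYX [-0.401 -0.346 -0.   ] tips mid [-47.4   0.9   4.1] edge [71.1  0.7 46.8] F box [-0.5  0.1 -1.9] M [-0.13  0.38  0.  ] 0.0119
(-0.052, 0.003, 0.35) [-0.024 -0.136 -0.019 -0.004  0.001 -0.001]
(-0.058, 0.003, 0.35) [-0.024 -0.277 -0.07  -0.004  0.001 -0.001]
(-0.067, 0.002, 0.35) [-0.024 -0.498 -0.123 -0.004  0.001 -0.001]
```

```bash
python3 st.py "(-.055,.002,.35)" "(-.061,.0013,.35)" "(-.066,.0007,.35)"
```

```text
6.97 ZYX [-0.401 -0.346 -0.   ] tips mid [-47.4   0.9   4.1] edge [71.1  0.7 46.8] F box [-0.5  0.1 -1.9] M [-0.13  0.38  0.  ] 0.0119
(-0.055, 0.002, 0.35) [-0.024 -0.215 -0.021 -0.004  0.001 -0.001]
(-0.061, 0.0013, 0.35) [-0.024 -0.362 -0.056 -0.004  0.001 -0.001]
(-0.066, 0.0007, 0.35) [-0.024 -0.485 -0.084 -0.004  0.001 -0.001]
```

>>> move_arm(commands=[[[-0.02, -0.1, 0, 0, 0, 0], [-0.02, -0.21, -0.02, 0, 0, 0], [-0.02, -0.29, -0.04, 0, 0, 0], [-0.02, -0.36, -0.056, 0, 0, 0], [-0.02, -0.36, -0.056, 0, 0, 0]]])

```text
time: 7.6
position: [0.4646, -0.0676, 0.2518]
tool_rot: [0.821, 0.544, 0.094, 0.143]
ft_force: [0.1, -0.0, -2.4]
grip_width: 0.0113
grip_force: 50.0
```

```bash
python3 st.py "(-.061,.0013,.35)" "(-.066,.0007,.35)"  "(-.068,.0003,.35)"
```

```text
7.6 ZYX [-0.401 -0.344 -0.   ] tips mid [-63.1   0.2   1.2] edge [55.5  0.1 43.8] F box [ 0.1  0.  -2.4] M [-0.1   0.35 -0.01] 0.0113
(-0.061, 0.0013, 0.35) [-0.006  0.023  0.006 -0.006  0.001 -0.001]
(-0.066, 0.0007, 0.35) [-0.006 -0.1   -0.022 -0.006  0.001 -0.001]
(-0.068, 0.0003, 0.35) [-0.006 -0.15  -0.029 -0.006  0.001 -0.001]
```

>>> move_arm(commands=[[[0, -0.05, -0.01, 0, 0, 0], [0, -0.1, -0.02, 0, 0, 0], [0, -0.12, -0.025, 0, 0, 0], [0, -0.12, -0.025, 0, 0, 0]]])

```text
time: 8.1
position: [0.4608, -0.0661, 0.2512]
tool_rot: [0.821, 0.544, 0.095, 0.144]
ft_force: [1.2, -0.9, -3.1]
grip_width: 0.0115
grip_force: 50.0
```

```bash
python3 st.py "(-.068,.000,.35)" "(-.068,0,.27)" "(-.068,0,.2)" "(-.068,0,.13)"; python3 -c "
from h import *;from rig import *
c=camera('wrist');i=c['pixels'];s=camera('scene')['pixels'][180:300,220:340]
cv2.imwrite('pics/m4.png',np.hstack([i,cv2.resize(s,(160,400))[:, :160]]))"
```

```text
8.1 ZYX [-0.401 -0.346 -0.   ] tips mid [-66.9   0.1   0.6] edge [51.6  0.  43.3] F box [ 1.5 -0.4 -3.1] M [-0.11  0.14  0.09] 0.0115
(-0.068, 0.0, 0.35) [-0.005 -0.05  -0.002 -0.004  0.001 -0.001]
(-0.068, 0, 0.27) [-0.004  0.332  0.148  0.076  0.001 -0.001]
(-0.068, 0, 0.2) [-0.004  0.656  0.304  0.146  0.001 -0.001]
(-0.068, 0, 0.13) [-0.004  0.969  0.482  0.216  0.001 -0.001]
```

View pics/m4.png

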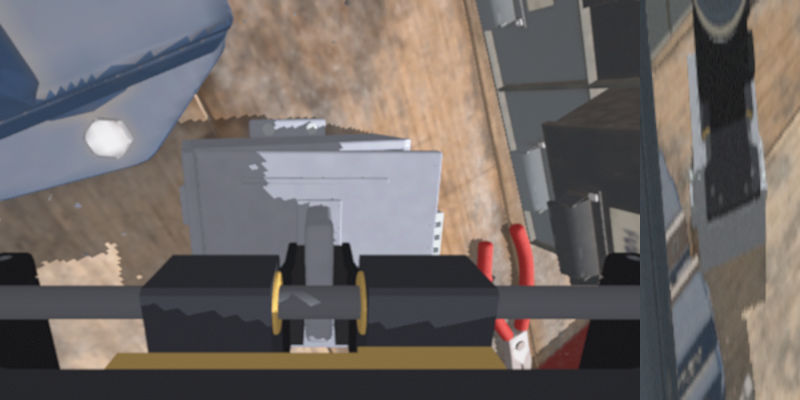

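The tongue pokes out through the hinge wall at (184,205), the cover is square to the box, and the contact force is slight. Next is the swing down to tilt 0.13.

>>> move_arm(commands=[[[0, 0.14, 0.07, 0.04, 0, 0], [0, 0.33, 0.148, 0.076, 0, 0], [0, 0.5, 0.225, 0.11, 0, 0], [0, 0.65, 0.3, 0.146, 0, 0], [0, 0.81, 0.39, 0.18, 0, 0], [0, 0.97, 0.47, 0.216, 0, 0], [0, 0.97, 0.47, 0.216, 0, 0]]])

```text
time: 9.07
position: [0.5001, -0.0828, 0.2464]
tool_rot: [0.832, 0.551, 0.035, 0.054]
ft_force: [0.8, 0.8, -2.7]
grip_width: 0.0113
grip_force: 50.0
```

```bash
python3 st.py "(-.068,0,.13)" "(-.068,0,.07)" "(-.068,0,0)" "(-.068,-.003,-.02)"
```

```text
9.07 ZYX [-0.401 -0.129 -0.   ] tips mid [-68.4   0.1   0.3] edge [56.5 -0.  16.5] F box [ 0.4  1.  -2.7] M [-0.06  0.07  0.01] 0.0113
(-0.068, 0, 0.13) [-0.003  0.005  0.007 -0.001  0.    -0.001]
(-0.068, 0, 0.07) [-0.003  0.293  0.117  0.059  0.    -0.001]
(-0.068, 0, 0) [-0.002  0.62   0.268  0.129  0.    -0.001]
(-0.068, -0.003, -0.02) [-0.002  0.702  0.389  0.149  0.    -0.001]
```

>>> move_arm(commands=[[[0, 0.15, 0.06, 0.03, 0, 0], [0, 0.29, 0.12, 0.06, 0, 0], [0, 0.4, 0.17, 0.08, 0, 0], [0, 0.5, 0.21, 0.1, 0, 0], [0, 0.62, 0.27, 0.13, 0, 0], [0, 0.62, 0.29, 0.13, 0, 0], [0, 0.62, 0.29, 0.13, 0, 0]]], squeeze=60)

```text
time: 9.95
position: [0.5238, -0.0928, 0.2385]
tool_rot: [0.834, 0.552, -0.0, -0.0]
ft_force: [-1.8, 0.4, 4.2]
grip_width: 0.0114
grip_force: 60.0
```

```bash
python3 st.py "(-.068,0,0)"  "(-.068,-.002,-.02)"
```

```text
9.95 ZYX [-0.401  0.001 -0.   ] tips mid [-68.5   0.1  -0.5] edge [57.5 -0.  -0.6] F box [-1.8 -0.3  4.2] M [-0.11  0.24  0.01] 0.0114
(-0.068, 0, 0) [-0.003  0.008 -0.013 -0.001  0.    -0.001]
(-0.068, -0.002, -0.02) [-0.003  0.105  0.072  0.019  0.    -0.001]
```

>>> move_arm(commands=[[[0, 0.05, 0.05, 0.015, 0, 0], [0, 0.05, 0.08, 0.02, 0, 0], [0, 0.05, 0.08, 0.02, 0, 0]]])

```text
time: 10.32
position: [0.5262, -0.0938, 0.2384]
tool_rot: [0.834, 0.552, -0.005, -0.007]
ft_force: [-6.0, 1.0, 25.2]
grip_width: 0.0116
grip_force: 60.3
```

```bash
python3 st.py "(-.068,0,0)"
python3 - <<'E'
from h import *
from rig import *
o=get_obs();w=cloud(camera("wrist"))
b=R.from_euler('z',-YAW).apply((w-BOX).reshape(-1,3)).reshape(w.shape)*1000
for x in(-45,-25,25,45):
    k=(abs(b[...,0]-x)<6)&(abs(b[...,1]-42)<9)&(abs(b[...,2]-8)<25);print(x,k.sum(),np.median(b[k][:,2]) if k.any() else "")
k=(abs(b[...,0]-65)<12)&(abs(b[...,1])<25)&(b[...,2]>15);print("catch",k.sum(),np.percentile(b[k],[2,50,98],axis=0) if k.any() else "")
E
```

```text
10.32 ZYX [-0.401  0.016 -0.001] tips mid [-68.8   0.1   0.5] edge [57.2 -0.  -1.5] F box [-5.9 -1.4 25.2] M [-0.22  0.25 -0.02] 0.0116
(-0.068, 0, 0) [-0.003 -0.058 -0.015 -0.016  0.001 -0.001]
-45 933 3.557458275581266
-25 934 3.798716557465956
25 941 3.7123346527120695
45 956 3.502395663087975
catch 817 [[57.24154293  5.52969721 15.29339298]
 [66.88714986 13.26367453 21.82807249]
 [74.00196484 15.82990856 24.34964141]]
```

The cover is flat and bottomed out at 25 N, and the catch is back at its closed position. Next I relieve the force, release with a small opening and rise.

>>> move_arm(commands=[[[0, -0.05, -0.04, -0.016, 0, 0], [0, -0.05, -0.04, -0.016, 0, 0], [0, -0.05, -0.04, -0.016, 0, 0]]])

```text
time: 10.75
position: [0.5241, -0.0929, 0.2384]
tool_rot: [0.834, 0.552, -0.001, -0.001]
ft_force: [-3.6, 0.9, 13.6]
grip_width: 0.0114
grip_force: 60.0
```

>>> move_arm(commands=[[[0, 0, 0, 0, 0, 0], [0, 0, 0, 0, 0, 0], [0, 0, 0, 0, 0, 0], [0, 0, 0, 0, 0, 0], [0, 0, 0, 0, 0, 0], [0, 0, -0.5, 0, 0, 0], [0, 0, -1.5, 0, 0, 0], [0, 0, -2.5, 0, 0, 0], [0, 0, -3.5, 0, 0, 0], [0, 0, -3.5, 0, 0, 0], [0, 0, -3.5, 0, 0, 0]]], claw=0.2)

```text
time: 12.12
position: [0.5241, -0.0928, 0.376]
tool_rot: [0.834, 0.552, -0.002, -0.003]
ft_force: [-0.1, -1.3, -0.8]
grip_width: 0.0347
grip_force: 0.0
```

Run:
```python
from h import *
from rig import *
o=get_obs();print(o["time"],o["position"],o["grip_width"],o["ft_force"])
c=camera("wrist");w=cloud(c);s=camera("scene")
b=R.from_euler('z',-YAW).apply((w-BOX).reshape(-1,3)).reshape(w.shape)*1000
for x in(-45,-25,25,45):
    k=(abs(b[...,0]-x)<6)&(abs(b[...,1]-30)<15)&(abs(b[...,2]-8)<25);print(x,k.sum(),np.median(b[k][:,2]))
k=(abs(b[...,0]-65)<14)&(abs(b[...,1])<25)&(b[...,2]>18)&(b[...,2]<32);print("catch",k.sum(),np.percentile(b[k],[2,50,98],axis=0).round(1).tolist())
k=(abs(b[...,2]-33)<5)&(abs(b[...,0])<20)&(abs(b[...,1])<40);print("rib",b[k].mean(0),np.ptp(b[k],0))
cv2.imwrite("pics/m5.png",np.hstack([cv2.resize(c["pixels"],(512,320)),cv2.resize(s["pixels"][180:300,230:338],(288,320))]))
```

```text
12.125 [ 0.5241299  -0.09283643  0.37604687] 0.03467150179102871 [-0.08374371 -1.29807398 -0.83275679]
-45 499 3.4698320365919857
-25 496 3.7041234445064113
25 500 3.6558081396498436
45 499 3.575332588096926
catch 690 [[59.2, -13.2, 18.3], [66.2, 1.7, 22.4], [73.9, 15.5, 24.2]]
rib [-0.26850256  2.37844235 34.15525052] [11.43555784 55.64260095  8.61641131]
```

View pics/m5.png

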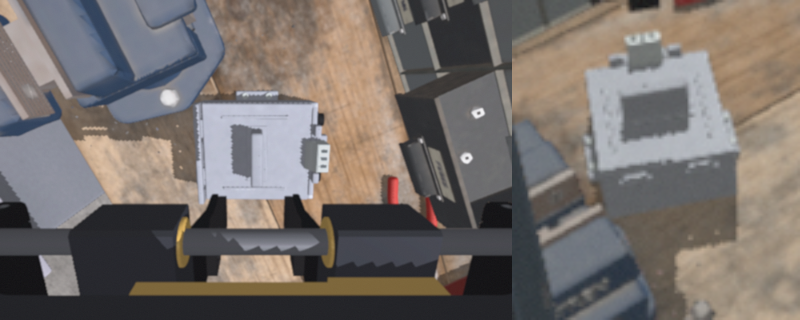

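The cover lies flush on the box: in the left picture it spans (197–325, 100–200) with the catch over its edge at (318,155). The scene crop shows the tongues in both windows at (630,175) and (695,162). The gripper is well clear, so I hand in.

```bash
python3 -c "
from rig import *
print(hand_in())"
```

```text
the job is handed in; nothing more can be done
None
```

The cover is fitted and the job handed in at about 12 s of the 51 s: it lies flush on the box with both tongues through the windows and the catch closed over its edge, and the spanner, pliers and tape measure were not touched.

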